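# Close the purge box and set its nitrogen valve two turns open

## Robot

A 6-joint arm with a two-finger parallel gripper is mounted at the origin on the work surface. World frame = base frame: x ahead of the robot, y to its left, z up, the work surface at z = 0. Lengths are in mm, angles in rad, forces in N, time in s.
With the tool pointing down it reaches from about 150 to 775 mm from the base axis. Payload 6.1 kg.
Tool frame: the origin (TCP) lies midway between the tips of the shut fingers; the grasp point (between the pads) lies 19 mm behind it; z points along the fingers, y is the direction in which the jaws open and shut (so a half turn about z gives the same grasp; the last joint's range is limited). The gripper opens to 85 mm and grips with 20 to 120 N. Pads are 22 mm wide; open, the fingers measure 114 mm over their backs; the gripper's body (76 mm by 85 mm) begins 54 mm behind the grasp point. The pads swing forward as they close: fully open they stand 13 mm farther back than shut.
Start: joints at [1.108, 0.126, -0.04, 1.405, 0, 1.571], TCP at [234.38, 469.76, 231.295] pointing down, gripper open.
Joint ranges: [-2.72, 2.72], [-0.95, 1.95], [-1.27, 1.35], [-1.78, 2.02], [-1.46, 1.47], [-3.14, 3.14]. Speed limits (rad/s): [2.39, 2.39, 3.01, 3.14, 3.14, 3.14].

## Interface

Orientations are given as a unit quaternion [w, x, y, z].
In Python, from station import bot gives the robot as it stands.
- The arm moves only by the shell command python3 -m crank 'ROWS' [OPENING]. ROWS is JSON, a list of rows, each a list of 2 entries, a list of its own where there are three numbers: the shift along the tool's x, y, z in cm, then the turn about the tool's z in degrees. A call has 1 to 20 rows; each row shifts and turns the commanded pose from where the row before left it, along the tool's axes as they then stand; what a row does not reach is not made up. A row lasts 1/12 s, in which the tool goes at most 41.7 mm and 7.16 degrees, less where a joint would pass 70% of its speed; a pose out of reach is approached as far as the arm can. A call with a gripper value outside its range is refused whole. OPENING is the finger opening in cm, from 0 to 8.54, set as the call begins (- or left out, the last holds). The fingers move at their own pace and stop on an object; the grip force is fixed at half the most. Time passes only in rows, so rows that do not move let the fingers close. It gives the time, the measured TCP pose, the force and the opening at its end, in the units of the state.
- bot.read_state(): the state, without advancing time (a new reading comes with each control period).
- bot.get_image(name): name is "scene" or "side" or "wrist"; returns the picture (384x512x3 uint8, blue, green, red); there is no depth.
- bot.camera_model(name): a dict with "intrinsics" (3x3 intrinsics, pixels), "k1" (the pictures are not rectified: a ray, as slopes to the right and down, at radius r is drawn at 1 + k1 r^2 times it, then the intrinsics apply), "R" (3x3) and "t" (3): a world point X has camera coordinates R X + t. Camera axes: x right, y down, z forward; pixel columns grow to the right and rows downward; lengths in mm; the calibration is good to about 2 mm. A picture is of the moment at which its call begins: read the wrist's pose just before it. camera_model takes no time and is no camera call; for the wrist camera it gives the pose at the moment of the call.
- bot.sign_off(): hands the job in, once; it reports no verdict.
Trained networks look in the newest picture that a camera, given by its name, has taken for a name from the list of things; names that differ only in an ending like _2 or _b are one class to them, and where a whole thing is asked for, a point or a joint stands for the part that bears it (a point fixed in the world has none). Each returns a list of dicts, best first, with "confidence" (0 to 1); they miss things now and then, are a little off and sometimes report something else, mostly with a low value. They report only what shows in the picture. A call takes as long as a camera call.
- bot.regions_of(camera, thing): "region" (384x512 bool, what is visible of it) and "centre" ([column, row] in pixels, amid what is visible of it).
The state is a dict: "t": time; "qpos": joint angles; "qd": joint speeds; "joint_torque": joint torques, N m; "eef_pos": TCP position; "eef_rot": TCP orientation; "contact_force": force on the tool from outside, world axes, zero at the start; "ft_torque": the same for the moment, N m; "finger_gap": opening from 0.0 (shut) to 1.0 (fully open).
Only numpy, scipy, OpenCV 4.12 (cv2) and the standard library are available. Lean on these libraries where they do the work, as an engineer would, in place of code of your own. Each camera call takes 0.05 s, during which the arm holds its last target.

## Task

Put the samples under nitrogen: fold the purge box's far top flap fully down first, then the near one, whose metal strip must lie over the far flap. Then, by the handle on the red wheel, screw the purge valve shut clockwise until it stops, and back it off exactly two full turns. Finish with the handle still gripped between the fingers and held still at that setting, ready for me to tighten the gland nut, and leave the other things on the bench and in the box undisturbed.

Things in the scene. Friction and masses are not known exactly. Their poses are not given: they have to be found in the camera images.
- drybox: Fixed purge-box unit; origin on the bench surface, x away from the robot at yaw 0, y from box to valve, z up. White box 150 (x) by 250 (y) mm, centre x 0, y -130, rim 122 mm high, two pale blue top flaps. A pipe (70 mm up) runs from it along +y to the brass valve with red wheel at y +95 and a white gas turret at y +205 mm (gauge on top, to 150 mm high).
- far_flap (a joint): Angle of the far flap (rad): 0 shut on the rim, 1.57 upright; starts 1.45 to 1.75, about upright. 74 mm hinge to free edge, 250 long, 6 thick; hinge line along the unit's y at x +75, 122 mm above the bench, the flap's underside level with it when shut. Stiff hinge: stays where left; 2 to 4 N near the free edge moves it. Push it over from outside and press it right down.
- near_flap (a joint): Angle of the near flap (rad): 0 shut, 1.57 upright; starts 1.45 to 1.75, about upright. Same size and stiff hinge as the far flap, hinge line at x -75 mm, 122 mm above the bench. On its outer face along the free edge a steel strip 3 mm thick covers 66 to 88 mm from the hinge, so it sticks out 14 mm and lies over the far flap when shut.
- wheel (a joint): Turn of the valve wheel (rad), positive counter-clockwise from above = opening; 0 = screwed shut on its stop, 6.283 per turn, 12.566 two turns open. Starts 0.35 to 0.95 turns open, goes to five. Stays where left; 2 to 3 N on the handle turns it. The wheel does not rise; a thin stem in its middle does, 2.5 mm a turn, staying 10 mm or more under the handle's middle.
- wheel_axis (a point): Point on the red wheel's vertical axis at mid-rim height (173 mm above the bench); fixed, at x 0, y +95 mm of the unit. Rim 100 mm across its middle line, 12 mm thick, top 179 mm above the bench; five spokes, hub no higher than the rim.
- handle_mid (a point): Centre of the wheel's upright yellow handle: round grip 24 mm in diameter, 60 mm tall (181 to 241 mm above the bench, centre 211), on the rim 50 mm from the wheel's axis. Seen from the axis it lies towards the unit's +x when the wheel joint reads 0, and goes round with the wheel. It revolves freely on its own pin, so the hand can keep its direction while cranking.
- handle: The yellow handle itself; origin at the centre of its underside, 30 mm below handle_mid.
- vial_rack: Bystander in the box: aluminium rack 70 by 120 by 22 mm with amber vials to 50 mm high; origin at the centre of its underside.
- jar: Bystander in the box: amber jar, 48 mm diameter, 75 mm tall; origin at its underside.
- wrench: Bystander: steel spanner 170 mm long lying flat on the bench on the robot's side of the valve.
- tape: Bystander: pale roll of tape, 90 mm across, 24 mm tall, lying on the bench beyond the valve.
- beaker: Bystander: glass beaker 72 mm across, 95 mm tall, to the robot's left.
- reagent: Bystander: amber reagent bottle 72 mm across, 160 mm tall, to the robot's left.
- septa_box: Bystander: small carton 75 by 110 by 40 mm, to the robot's right.
- screwdriver: Bystander: screwdriver 160 mm long lying on the bench beyond the box.

How it is judged (in metres and radians):
On the way, in this order (a step that is already met when the one before it is completed fails the run):
1. the far flap is folded shut while the near flap still stands open (value of joint far_flap below 0.07 rad and value of joint near_flap above 0.5 rad), for 0.2 s.
2. the near flap is folded shut over it (value of joint each of far_flap, near_flap below 0.07 rad), for 0.2 s.
3. the valve wheel is turned clockwise to its stop, the flaps still shut (all of step 2 and value of joint wheel below 0.08 rad), for 0.2 s.
4. the wheel is backed off two full turns from the stop and gripped by its handle (value of joint wheel between 12.366 and 12.766 rad and contact force between the fingers and handle above 2 N), for 0.2 s.
At the end, for the whole second after the job is handed in: Both flaps are shut to within 0.07 rad (4 degrees); the wheel stands two full turns (12.566 rad) from its stop to within 0.2 rad (11 degrees) and does not turn (under 0.1 rad/s); the fingers grip the handle with more than 2 N, the grasp point within 35 mm of the handle's centre (all of step 2 and all of step 4 and velocity of joint wheel between -0.1 and 0.1 rad/s and distance between the grasp point and handle_mid below 0.035 m); the arm keeps its last pose, push and grip.
It fails at once if something in the box is shoved more than 25 mm (distance of any of vial_rack, jar from where it was at the start of the episode above 0.025 m).
It fails at once if something else on the bench is shoved more than 25 mm (distance of any of wrench, tape, beaker, reagent, septa_box, screwdriver from where it was at the start of the episode above 0.025 m).
It also fails if it takes over 72 s, if anything falls off the work surface, if the arm or the gripper's body presses on something with over 40 N, if the wrist force passes 120 N, or if a joint passes its speed limit or range.

## Working session

There is one attempt and no reset: what is moved stays moved. The work goes in short steps, Python scripts to look and compute and a shell command to move; the robot and the scene stay as the last step left them, time stands still between calls to the robot, and variables do not carry over. Pictures are saved under pics/ and viewed, and the job is handed in when it is done.

```bash
ls; mkdir -p pics; python3 - <<'E'
from station import bot
import cv2
print(bot.read_state())
for n in ["scene","side","wrist"]:
    im=bot.get_image(n); cv2.imwrite(f"pics/{n}0.png",im)
    m=bot.camera_model(n); print(n,m)
E
```

```text
pics
{'t': 0.0, 'qpos': array([ 1.10799299e+00,  1.26436502e-01, -4.06028915e-02,  1.40537803e+00,
        6.14536949e-06,  1.57077609e+00]), 'qd': array([-6.29004880e-04,  3.42553367e-04, -7.74997499e-04, -8.22115389e-05,
        6.27023417e-04,  4.09861756e-05]), 'joint_torque': array([-1.47641167e-03, -4.35912073e+01,  3.52923238e+01,  1.72701728e-02,
       -1.15099178e-04, -3.08403841e-06]), 'eef_pos': array([234.21430103, 469.42304382, 230.50115566]), 'eef_rot': array([-1.88891337e-04,  2.29332137e-01,  9.73347890e-01, -7.88236245e-04]), 'contact_force': array([-0.91903388, -0.80934665, -0.35727803]), 'ft_torque': array([-0.00331924, -0.04000426,  0.01498773]), 'finger_gap': 1.0019679731385063}
scene {'intrinsics': array([[361.25781718,   0.        , 263.18378566],
       [  0.        , 361.25781718, 192.48004388],
       [  0.        ,   0.        ,   1.        ]]), 'k1': -0.04275443196276482, 'R': array([[-0.10752505,  0.99419673, -0.00334952],
       [ 0.71015918,  0.07444696, -0.70009399],
       [-0.69578179, -0.07765633, -0.71404285]]), 't': array([  78.44079194, -307.970
[... 187 characters left out ...]
       ]]), 'k1': -0.00939579315491271, 'R': array([[ 0.93982073, -0.34156138,  0.00853366],
       [-0.22057773, -0.62562454, -0.74829099],
       [ 0.26092617,  0.70137704, -0.66331575]]), 't': array([-543.70526127,  263.69139975, 1158.4764619 ])}
wrist {'intrinsics': array([[279.96388613,   0.        , 255.53045705],
       [  0.        , 279.96388613, 185.70072787],
       [  0.        ,   0.        ,   1.        ]]), 'k1': -0.023715186661018517, 'R': array([[ 4.45672604e-01,  8.95195834e-01, -5.91542834e-04],
       [ 8.51854285e-01, -4.23891738e-01,  3.07668770e-01],
       [ 2.75173051e-01, -1.37623450e-01, -9.51493341e-01]]), 't': array([-525.3023656 ,  -40.67715116,  379.69600512])}
```

View pics/scene0.png

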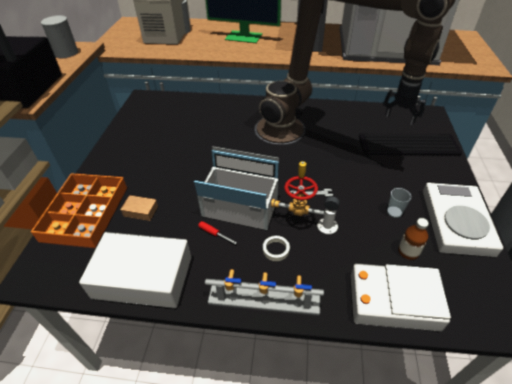

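View pics/side0.png

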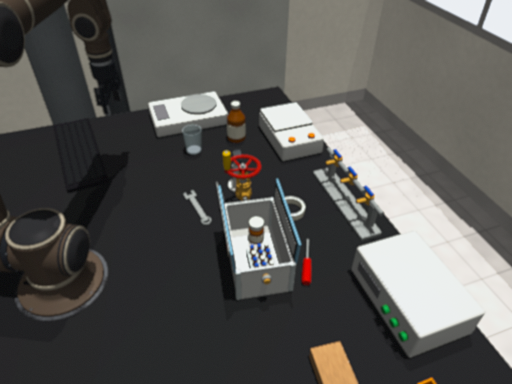

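View pics/wrist0.png

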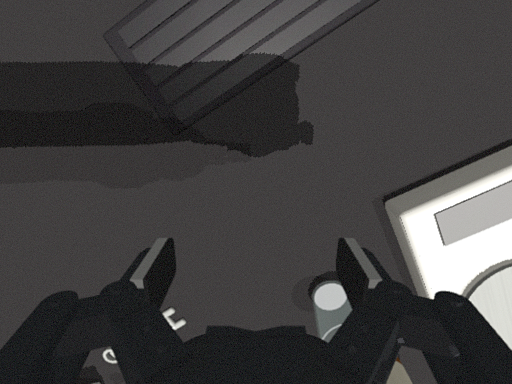

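```bash
python3 - <<'E'
from station import bot
for c in ["scene","side"]:
  for n in ["drybox","far_flap","near_flap","wheel","handle"]:
    print(c,n,[(round(d["confidence"],2),d["centre"],int(d["region"].sum())) for d in bot.regions_of(c,n)])
E
```

```text
scene drybox [(0.57, [251.9, 190.2], 6645)]
scene far_flap [(0.81, [230.2, 194.8], 1023)]
scene near_flap [(0.83, [245.1, 163.5], 1362)]
scene wheel [(0.71, [301.8, 184.8], 501)]
scene handle [(0.48, [301.2, 171.2], 101)]
side drybox [(0.7, [246.7, 228.3], 7020), (0.6, [296.4, 204.1], 271)]
side far_flap [(0.87, [282.8, 224.9], 791)]
side near_flap [(0.92, [226.5, 228.1], 406)]
side wheel [(0.58, [238.7, 166.5], 638), (0.15, [281.5, 221.7], 852)]
side handle [(0.58, [226.6, 158.2], 130)]
```

```bash
python3 - <<'E'
import cv2
a=cv2.imread("pics/scene0.png")[135:255,180:350]; cv2.imwrite("pics/sc_z.png",cv2.resize(a,None,fx=4.6,fy=4.6,interpolation=cv2.INTER_CUBIC))
a=cv2.imread("pics/side0.png")[140:310,190:330]; cv2.imwrite("pics/si_z.png",cv2.resize(a,None,fx=3.5,fy=3.5,interpolation=cv2.INTER_CUBIC))
E
```

```text
(no output)
```

View pics/sc_z.png

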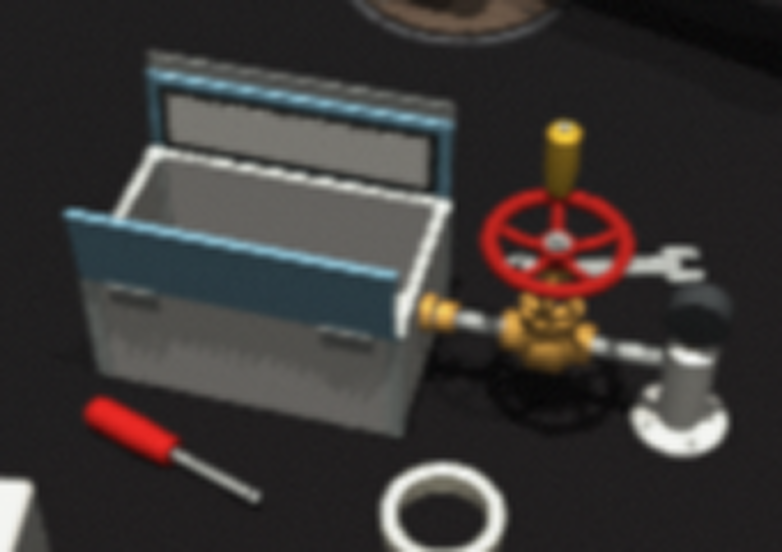

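View pics/si_z.png

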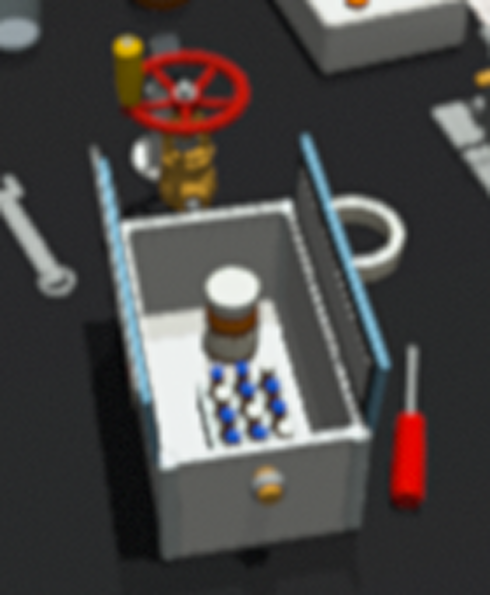

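```bash
cat > fit.py <<'E'
import numpy as np
from scipy.optimize import least_squares
def proj(m,X):
    c=np.array(m["R"])@X+m["t"]; u,v=c[0]/c[2],c[1]/c[2]; s=1+m["k1"]*(u*u+v*v)
    K=m["intrinsics"]; return np.array([K[0,0]*u*s+K[0,2],K[1,1]*v*s+K[1,2]])
def unit(p,q):
    c,s=np.cos(p[2]),np.sin(p[2]); return np.array([p[0]+c*q[0]-s*q[1],p[1]+s*q[0]+c*q[1],q[2]])
def farf(a,d,t,y): return [75-d*np.cos(a)+t*np.sin(a),y,122+d*np.sin(a)+t*np.cos(a)]
def nearf(a,d,t,y): return [-75+d*np.cos(a)-t*np.sin(a),y,122+d*np.sin(a)+t*np.cos(a)]
def hand(w,z): return [50*np.cos(w),95+50*np.sin(w),z]
E
cat > fit0.py <<'E'
from fit import *
from station import bot
M={n:bot.camera_model(n) for n in ["scene","side"]}
S=lambda x,y:("scene",x/4.6+180,y/4.6+135); D=lambda x,y:("side",x/3.5+190,y/3.5+140)
L=[(S(103,373),lambda p:[75,-255,0]),(S(402,435),lambda p:[75,-5,0]),(S(450,203),lambda p:[-75,-5,122]),(S(150,150),lambda p:[-75,-255,122]),
(S(66,211),lambda p:farf(p[3],74,3,-255)),(S(398,275),lambda p:farf(p[3],74,3,-5)),
(S(148,52),lambda p:nearf(p[4],88,7.5,-255)),(S(453,105),lambda p:nearf(p[4],88,7.5,-5)),
(S(557,243),lambda p:[0,95,175]),(S(565,130),lambda p:hand(p[5],241)),(S(560,190),lambda p:hand(p[5],183)),
(D(168,556),lambda p:[-75,-255,0]),(D(357,528),lambda p:[75,-255,0]),(D(165,465),lambda p:[-75,-255,122]),(D(366,432),lambda p:[75,-255,122]),
(D(292,203),lambda p:[75,-5,122]),(D(305,137),lambda p:farf(p[3],74,3,-5)),(D(383,362),lambda p:farf(p[3],74,3,-255)),
(D(95,150),lambda p:nearf(p[4],88,7.5,-5)),(D(185,90),lambda p:[0,95,175]),(D(127,45),lambda p:hand(p[5],241)),(D(130,103),lambda p:hand(p[5],183))]
def res(p): return np.concatenate([proj(M[o[0]],unit(p,f(p)))-o[1:] for o,f in L])
best=None
for w in [2.2,3,4,5,6]:
  for yaw in [-.2,.2]:
    r=least_squares(res,[500,50,yaw,1.57,1.57,w],loss="soft_l1",x_scale=[100,100,1,1,1,1])
    if best is None or r.cost<best.cost: best=r
print(best.x,best.cost); print(res(best.x).reshape(-1,2).round(1).tolist())
p=best.x
print("wheel axis",unit(p,[0,95,173]),"handle",unit(p,hand(p[5],211)),"turns",p[5]/6.283)
E
python3 fit0.py
```

```text
[ 5.57377866e+02  1.74967713e+01 -1.56866962e-01  1.62227580e+00
  1.66214188e+00  3.33824834e+00] 7.931830326480908
[[-0.4, 1.4], [-1.0, 1.6], [-0.9, -0.0], [0.2, -0.2], [-0.4, 0.1], [-0.5, 0.1], [-0.3, 0.5], [0.1, 0.4], [-0.1, -0.1], [-0.6, -0.1], [-0.7, -0.4], [-0.4, 0.8], [-0.3, 0.0], [-0.6, -0.9], [0.2, -0.3], [-0.2, -0.8], [-0.7, -1.0], [0.2, 0.3], [-0.7, -1.1], [-0.2, -0.2], [0.0, -1.0], [-0.1, -2.1]]
wheel axis [572.21918496 111.33032213 173.        ] handle [522.2587583  109.34141093 211.        ] turns 0.531314393914392
```

```bash
cat > go.py <<'E'
import sys,numpy as np
from fit import *
from station import bot
from scipy.spatial.transform import Rotation as Ro
P=[557.38,17.50,-0.1569]
def go(q):
    s=bot.read_state(); w=s["eef_rot"]; R=Ro.from_quat([w[1],w[2],w[3],w[0]]).as_matrix()
    d=unit(P,q)-s["eef_pos"]; print("tool shift cm",(R.T@d/10).round(2),"|d|",round(np.linalg.norm(d)),"t",s["t"])
    c,sn=np.cos(P[2]),np.sin(P[2]); U=np.array([[c,sn,0],[-sn,c,0],[0,0,1]])
    print("unit pos now",(U@(s["eef_pos"]-[P[0],P[1],0])).round(1),"tool y deg",np.degrees(np.arctan2(R[1,1],R[0,1])).round(1),"want",round(90+np.degrees(P[2]),1),"z",R[:,2].round(3),"F",(U@s["contact_force"]).round(1),"gap",round(s["finger_gap"],2))
if __name__=="__main__": go([float(v) for v in sys.argv[1:4]])
E
python3 -m crank '[[[0,0,-3],-5.8],[[0,0,-3],-5.8],[[0,0,-3],-5.9],[[0,0,0],0],[[0,0,0],0]]' 0; python3 go.py 130 -130 320
```

```text
t: 1.07
eef_pos: [234.7, 470.5, 323.1]
eef_rot: [0.001, 0.079, 0.997, 0.002]
contact_force: [0.1, -0.0, 0.5]
finger_gap: 0.301
tool shift cm [-51.99 -52.66   0.18] |d| 740 t 1.0667
unit pos now [-389.5  397.1  323.1] tool y deg 81.0 want 81.0 z [ 0.002  0.003 -1.   ] F [0.1 0.  0.5] gap 0.3
```

```bash
python3 -m crank '[[[-2.6,-2.63,0],0],[[-2.6,-2.63,0],0],[[-2.6,-2.63,0],0],[[-2.6,-2.63,0],0],[[-2.6,-2.63,0],0],[[-2.6,-2.63,0],0],[[-2.6,-2.63,0],0],[[-2.6,-2.63,0],0],[[-2.6,-2.63,0],0],[[-2.6,-2.63,0],0],[[-2.6,-2.63,0],0],[[-2.6,-2.63,0],0],[[-2.6,-2.63,0],0],[[-2.6,-2.63,0],0],[[-2.6,-2.63,0],0],[[-2.6,-2.63,0],0],[[-2.6,-2.63,0],0],[[-2.6,-2.63,0],0],[[-2.6,-2.63,0],0],[[-2.6,-2.63,0],0]]'; python3 go.py 130 -130 175
```

```text
t: 2.73
eef_pos: [666.0, -132.9, 319.7]
eef_rot: [-0.001, 0.079, 0.997, 0.0]
contact_force: [0.7, 0.3, 0.9]
finger_gap: 0.002
tool shift cm [ 0.05  0.16 14.47] |d| 145 t 2.7333
unit pos now [ 130.8 -131.6  319.7] tool y deg 80.9 want 81.0 z [-0.002  0.    -1.   ] F [0.6 0.4 0.9] gap 0.0
```

```bash
python3 -m crank '[[[0,0,3.6],0],[[0,0,3.6],0],[[0,0,3.6],0],[[0,0,3.6],0],[[0,0,0],0],[[0,0,0],0]]'; python3 go.py 95 -130 175; python3 - <<'E'
from station import bot
import cv2
a=bot.get_image("side")[120:310,170:350]; cv2.imwrite("pics/s1.png",cv2.resize(a,None,fx=3,fy=3,interpolation=cv2.INTER_CUBIC))
E
```

```text
t: 3.23
eef_pos: [663.4, -130.8, 174.2]
eef_rot: [-0.004, 0.079, 0.997, 0.0]
contact_force: [0.1, 0.0, 0.9]
finger_gap: -0.003
tool shift cm [ 3.29 -0.01 -0.05] |d| 33 t 3.2333
unit pos now [ 127.9 -129.9  174.2] tool y deg 81.0 want 81.0 z [-0.007  0.001 -1.   ] F [0.1 0.  0.9] gap -0.0
```

View pics/s1.png

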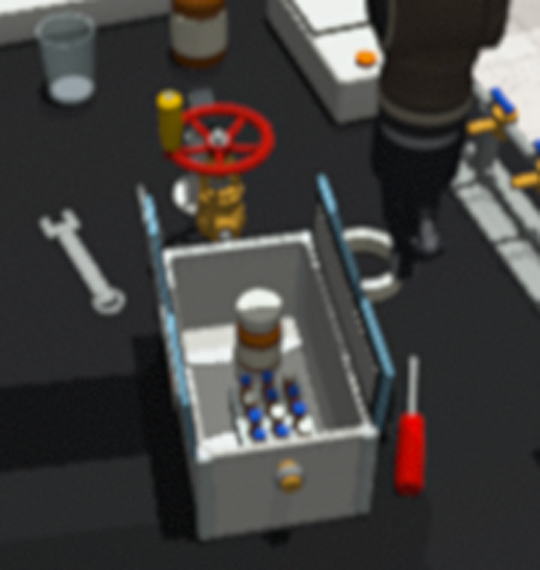

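```bash
python3 -m crank '[[[1.2,0,-0.3],0],[[1.2,0,-0.3],0],[[1.2,0,-0.2],0],[[1.5,0,0.2],0],[[1.6,0,0.3],0],[[0.6,0,0.4],0],[[0.7,0,0.5],0],[[0.5,0,0.5],0],[[0.6,0,0.6],0]]'; python3 go.py 37 -130 157; python3 -m crank '[[[0.4,0,0.7],0],[[0.4,0,0.7],0],[[0.2,0,0.8],0],[[0.2,0,0.8],0],[[0,0,0],0],[[0,0,0],0]]'; python3 go.py 25 -130 126
```

```text
t: 4.03
eef_pos: [577.2, -117.2, 162.9]
eef_rot: [0.003, 0.079, 0.997, -0.0]
contact_force: [0.8, 0.0, 3.6]
finger_gap: -0.0
tool shift cm [ 0.37 -0.    0.59] |d| 7 t 4.0333
unit pos now [  40.7 -130.   162.9] tool y deg 81.0 want 81.0 z [ 0.005 -0.001 -1.   ] F [0.8 0.2 3.6] gap -0.0
t: 4.53
eef_pos: [563.4, -115.0, 129.3]
eef_rot: [-0.001, 0.079, 0.997, 0.0]
contact_force: [-0.2, -0.0, 0.3]
finger_gap: -0.0
tool shift cm [ 0.16 -0.01  0.33] |d| 4 t 4.5333
unit pos now [  26.6 -129.9  129.3] tool y deg 81.0 want 81.0 z [-0.002  0.    -1.   ] F [-0.2 -0.   0.3] gap -0.0
```

```bash
python3 -m crank '[[[0.3,0,0.2],0],[[0,0,0.2],0],[[0,0,0.2],0],[[0,0,0],0]]'; python3 go.py 25 -130 126;  python3 - <<'E'
from station import bot
import cv2
a=bot.get_image("side")[120:310,170:350]; cv2.imwrite("pics/s2.png",cv2.resize(a,None,fx=3,fy=3,interpolation=cv2.INTER_CUBIC))
E
```

```text
t: 4.87
eef_pos: [561.3, -114.7, 127.9]
eef_rot: [0.002, 0.079, 0.997, -0.0]
contact_force: [-7.9, 1.9, 20.7]
finger_gap: 0.003
tool shift cm [-0.05 -0.    0.19] |d| 2 t 4.8667
unit pos now [  24.5 -130.   127.9] tool y deg 81.0 want 81.0 z [ 0.004 -0.001 -1.   ] F [-8.1  0.6 20.7] gap 0.0
```

View pics/s2.png

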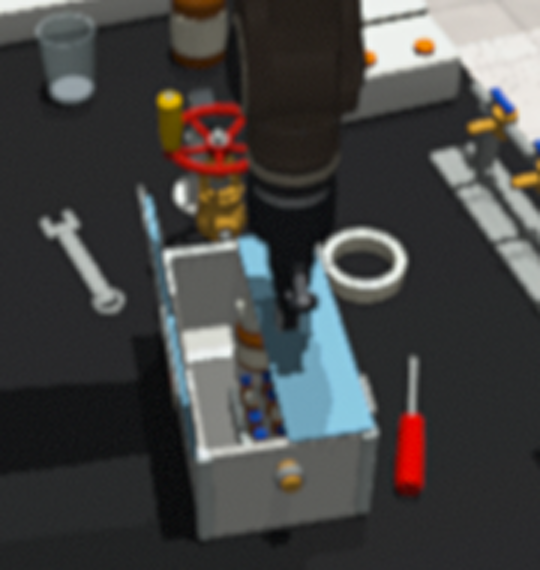

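```bash
python3 -m crank '[[[0,0,-1],0],[[0,0,-3],0],[[0,0,-3.6],0],[[0,0,-3.6],0],[[1,0,-3],0],[[3.5,0,0],0],[[3.5,0,0],0],[[3.5,0,0],0],[[3.5,0,0],0],[[1,0,0],0],[[0,0,0],0],[[0,0,0],0]]'; python3 go.py -135 -130 178
```

```text
t: 5.92
eef_pos: [403.2, -89.7, 266.8]
eef_rot: [0.001, 0.079, 0.997, -0.0]
contact_force: [-0.4, 0.7, 0.2]
finger_gap: -0.002
tool shift cm [-0.03 -0.01  8.88] |d| 89 t 5.9167
unit pos now [-135.5 -129.9  266.8] tool y deg 81.0 want 81.0 z [ 0.002 -0.    -1.   ] F [-0.5  0.6  0.2] gap -0.0
```

```bash
python3 -m crank '[[[0,0,3],0],[[0,0,3],0],[[0,0,2.5],0],[[0,0,0],0],[[-1.5,0,0],0],[[-1.5,0,0],0],[[-1.5,0,0],0],[[-1.5,0,0.2],0],[[-1.4,0,0.3],0],[[-0.6,0,0.4],0],[[-0.7,0,0.5],0],[[-0.5,0,0.5],0],[[-0.6,0,0.6],0],[[0,0,0],0]]'; python3 go.py -37 -130 157;python3 - <<'E'
from station import bot
import cv2
a=bot.get_image("side")[120:310,170:350]; cv2.imwrite("pics/s3.png",cv2.resize(a,None,fx=3,fy=3,interpolation=cv2.INTER_CUBIC))
E
```

```text
t: 7.08
eef_pos: [500.2, -105.0, 155.1]
eef_rot: [-0.0, 0.079, 0.997, 0.0]
contact_force: [0.3, -0.4, -0.9]
finger_gap: -0.001
tool shift cm [-0.04 -0.01 -0.19] |d| 2 t 7.0833
unit pos now [ -37.4 -129.9  155.1] tool y deg 81.0 want 81.0 z [-0.001  0.    -1.   ] F [ 0.4 -0.3 -0.9] gap -0.0
```

View pics/s3.png

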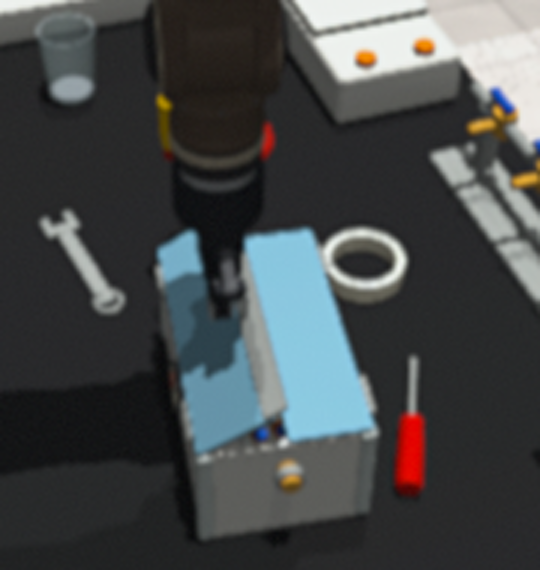

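The far flap lies flat, and the near flap is about 30° up with its strip above the far flap at (265,370). I'll continue pressing it down.

```bash
python3 -m crank '[[[-0.4,0,0.7],0],[[-0.4,0,0.7],0],[[-0.2,0,0.6],0],[[-0.1,0,0.4],0],[[0,0,0.3],0],[[0,0,0.3],0],[[0,0,0.2],0],[[0,0,0],0],[[0,0,0],0]]'; python3 go.py -25 -130 126
```

```text
t: 7.88
eef_pos: [511.0, -106.7, 127.9]
eef_rot: [0.002, 0.079, 0.997, -0.0]
contact_force: [-7.5, 2.5, 23.5]
finger_gap: 0.001
tool shift cm [-0.14 -0.01  0.19] |d| 2 t 7.8833
unit pos now [ -26.5 -129.9  127.9] tool y deg 81.0 want 81.0 z [ 0.004 -0.001 -1.   ] F [-7.8  1.3 23.5] gap 0.0
```

```bash
python3 -m crank '[[[0,0,-1],0],[[0,0,-3],0],[[0,0,-3.6],0],[[0,0,-3.6],0],[[1.5,0,-3.6],0],[[1.5,0,-3],0],[[0,0,0],0],[[0,0,0],0]]' 6.0; python3 go.py -49 85 300; python3 - <<'E'
from station import bot
import cv2
a=bot.get_image("side")[120:310,170:350]; cv2.imwrite("pics/s4.png",cv2.resize(a,None,fx=3,fy=3,interpolation=cv2.INTER_CUBIC))
a=bot.get_image("scene")[135:255,180:350]; cv2.imwrite("pics/c4.png",cv2.resize(a,None,fx=4.6,fy=4.6,interpolation=cv2.INTER_CUBIC))
E
```

```text
t: 8.55
eef_pos: [481.4, -102.1, 304.4]
eef_rot: [0.002, 0.079, 0.997, -0.0]
contact_force: [0.6, -0.7, -1.1]
finger_gap: 0.704
tool shift cm [-0.72 21.5   0.44] |d| 215 t 8.55
unit pos now [ -56.4 -130.   304.4] tool y deg 81.0 want 81.0 z [ 0.005 -0.001 -1.   ] F [ 0.7 -0.6 -1.1] gap 0.7
```

View pics/s4.png

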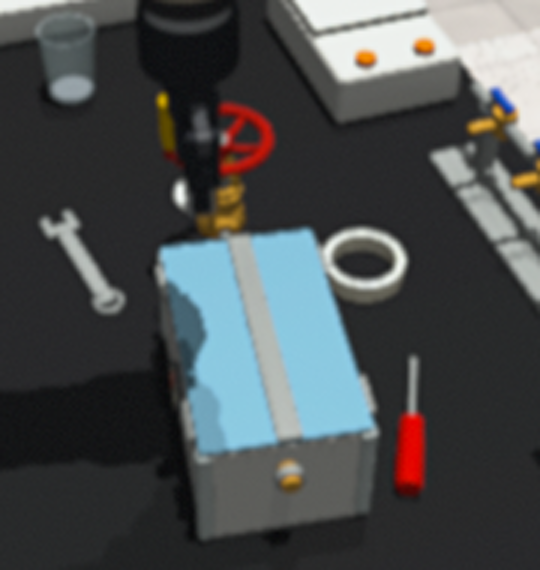

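View pics/c4.png

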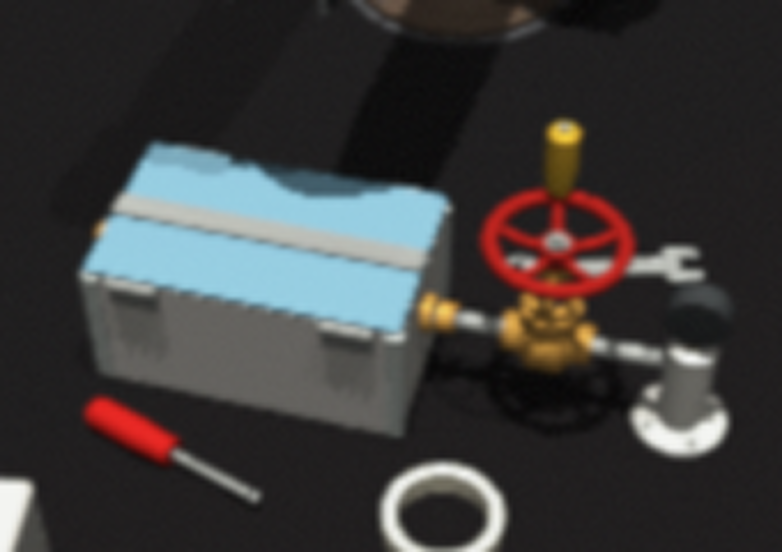

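```bash
python3 -m crank '[[[0,3.5,0],0],[[0,3.6,0],0],[[-0.2,3.6,0],0],[[-0.3,3.6,0],0],[[-0.2,3.6,0.2],0],[[0,3.6,0.2],0],[[0,0,0],0],[[0,0,0],0]]'; python3 go.py -49 85 270; python3 - <<'E'
from station import bot
import cv2
from fit import *
from go import P
a=bot.get_image("wrist"); cv2.imwrite("pics/w5.png",a)
m=bot.camera_model("wrist")
print("pred handle top",proj(m,unit(P,[-49,85,241])),"mid", proj(m,unit(P,[-49,85,211])),"axis",proj(m,unit(P,[0,95,178])))
print([(d["confidence"],d["centre"]) for d in bot.regions_of("wrist","handle")],[(d["confidence"],d["centre"]) for d in bot.regions_of("wrist","wheel")])
E
```

```text
t: 9.32
eef_pos: [521.2, 111.1, 295.5]
eef_rot: [-0.002, 0.077, 0.997, -0.001]
contact_force: [0.3, 0.7, -0.2]
finger_gap: 0.701
tool shift cm [-0.15 -0.17  2.55] |d| 26 t 9.3167
unit pos now [-50.4  86.8 295.5] tool y deg 81.2 want 81.0 z [-0.004 -0.001 -1.   ] F [ 0.2  0.8 -0.2] gap 0.7
pred handle top [254.01579799 205.4560505 ] mid [254.2203597  192.52253784] axis [264.07163331 227.04033946]
[(0.87, [253.0, 194.4])] [(0.74, [254.8, 218.2])]
```

View pics/w5.png

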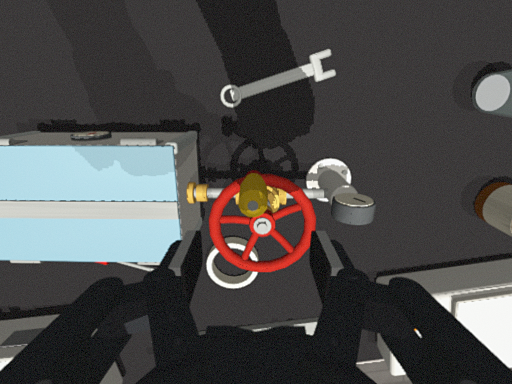

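```bash
python3 -m crank '[[[-0.1,-0.1,3],0],[[-0.1,-0.1,3],0],[[0,0,3],0],[[0,0,1.2],0],[[0,0,0],0],[[0,0,0],0]]'; python3 go.py -48.5 84.5 194; python3 -m crank '[[[0,0,0],0],[[0,0,0],0],[[0,0,0],0],[[0,0,0],0],[[0,0,0],0],[[0,0,0],0]]' 1.5;  python3 go.py -48.5 84.5 194; python3 - <<'E'
from station import bot
import cv2
a=bot.get_image("wrist"); cv2.imwrite("pics/w6.png",a)
a=bot.get_image("side")[100:210,170:310]; cv2.imwrite("pics/s6.png",cv2.resize(a,None,fx=5,fy=5,interpolation=cv2.INTER_CUBIC))
E
```

```text
t: 9.97
eef_pos: [522.7, 105.8, 196.1]
eef_rot: [-0.001, 0.08, 0.997, -0.0]
contact_force: [0.3, 0.1, 0.8]
finger_gap: 0.705
tool shift cm [0.04 0.27 0.21] |d| 4 t 9.9667
unit pos now [-48.1  81.8 196.1] tool y deg 80.9 want 81.0 z [-0.001 -0.    -1.   ] F [0.3 0.1 0.8] gap 0.7
t: 10.47
eef_pos: [523.9, 107.1, 198.0]
eef_rot: [0.001, 0.079, 0.997, 0.0]
contact_force: [-0.1, -1.3, 5.9]
finger_gap: 0.267
tool shift cm [0.15 0.12 0.4 ] |d| 4 t 10.4667
unit pos now [-47.1  83.3 198. ] tool y deg 81.0 want 81.0 z [ 0.003  0.    -1.   ] F [ 0.1 -1.3  5.9] gap 0.27
```

View pics/w6.png

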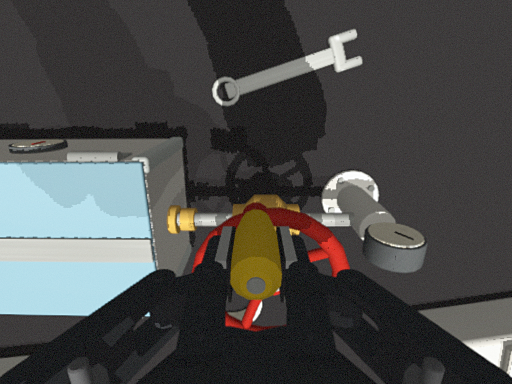

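View pics/s6.png

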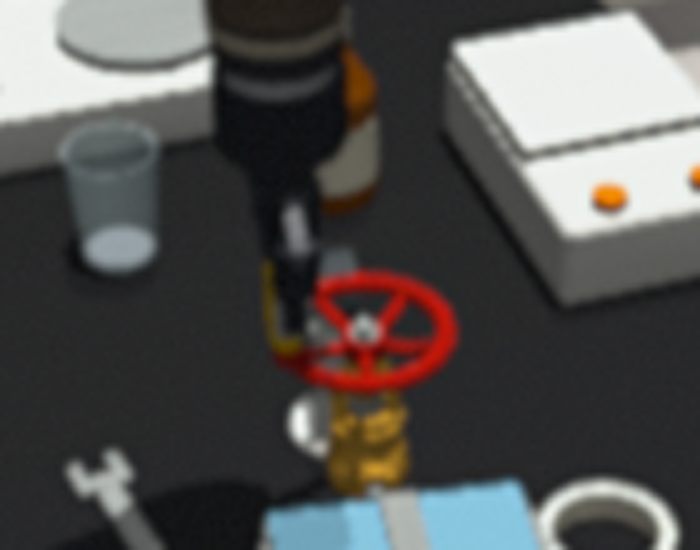

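```bash
cat > rows.py <<'E'
import numpy as np,sys
a,b,n=float(sys.argv[1]),float(sys.argv[2]),int(sys.argv[3])
w=np.radians(np.linspace(a,b,n+1)); X=np.c_[-5*np.cos(w),5*np.sin(w)].round(1 if len(sys.argv)<5 else 2)
print(np.diff(X,axis=0).round(2).tolist())
E
python3 rows.py 191.3 101.3 6 2; python3 rows.py 101.3 11.3 6 2
```

```text
[[0.09, 1.3], [-0.25, 1.28], [-0.58, 1.17], [-0.86, 0.99], [-1.08, 0.72], [-1.24, 0.42]]
[[-1.3, 0.09], [-1.28, -0.25], [-1.17, -0.58], [-0.99, -0.86], [-0.72, -1.08], [-0.42, -1.24]]
```

```bash
python3 -m crank '[[[0.09,1.3,0],0],[[-0.25,1.28,0],0],[[-0.58,1.17,0],0],[[-0.86,1.0,0],0],[[-1.08,0.72,0],0],[[-1.24,0.42,0],0],[[0,0,0],0]]'; python3 go.py -9.8 144 194; python3 - <<'E'
from station import bot
import cv2
a=bot.get_image("wrist"); cv2.imwrite("pics/w7.png",a)
E
```

```text
t: 11.15
eef_pos: [574.1, 159.7, 198.0]
eef_rot: [0.002, 0.078, 0.997, 0.0]
contact_force: [1.6, -1.0, 7.8]
finger_gap: 0.265
tool shift cm [0.41 0.1  0.4 ] |d| 6 t 11.15
unit pos now [ -5.7 143.  198. ] tool y deg 81.0 want 81.0 z [ 0.005 -0.    -1.   ] F [ 1.7 -0.7  7.8] gap 0.27
```

View pics/w7.png

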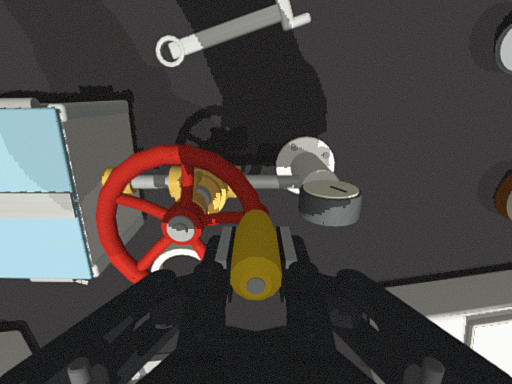

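```bash
python3 -m crank '[[[-1.3,0.09,0],0],[[-1.28,-0.25,0],0],[[-1.17,-0.58,0],0],[[-1.0,-0.86,0],0],[[-0.72,-1.08,0],0],[[-0.42,-1.24,0],0],[[0,0,0],0]]'; python3 go.py 49 104.8 194; python3 - <<'E'
from station import bot
import cv2
a=bot.get_image("wrist"); cv2.imwrite("pics/w8.png",a)
E
```

```text
t: 11.78
eef_pos: [623.9, 109.8, 198.0]
eef_rot: [0.001, 0.079, 0.997, -0.0]
contact_force: [-2.2, -2.2, 8.9]
finger_gap: 0.266
tool shift cm [0.23 0.33 0.4 ] |d| 6 t 11.7833
unit pos now [ 51.3 101.5 198. ] tool y deg 80.9 want 81.0 z [ 0.002 -0.    -1.   ] F [-1.8 -2.5  8.9] gap 0.27
```

View pics/w8.png

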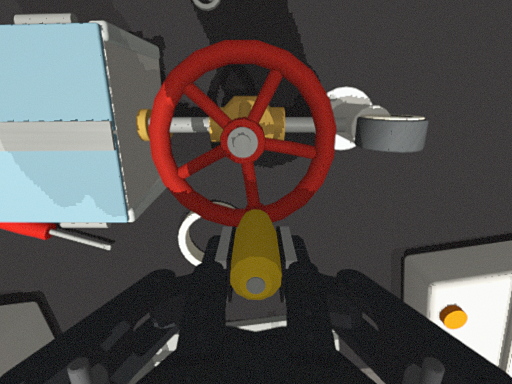

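```bash
for i in 1; do python3 -m crank '[[[0,-0.3,0],0],[[0,-0.3,0],0],[[0,0,0],0]]'; python3 go.py 50 95 194; python3 -m crank '[[[0,-0.2,0],0],[[0,-0.2,0],0],[[0,0,0],0]]'; python3 go.py 50 95 194; done
```

```text
t: 12.08
eef_pos: [623.7, 105.6, 198.0]
eef_rot: [0.002, 0.079, 0.997, 0.001]
contact_force: [1.4, -0.1, 5.2]
finger_gap: 0.265
tool shift cm [ 0.17 -0.24  0.4 ] |d| 5 t 12.0833
unit pos now [ 51.7  97.3 198. ] tool y deg 81.0 want 81.0 z [ 0.004  0.001 -1.   ] F [1.4 0.2 5.2] gap 0.26
t: 12.33
eef_pos: [623.2, 101.9, 198.0]
eef_rot: [0.002, 0.078, 0.997, 0.001]
contact_force: [2.3, 1.2, 6.5]
finger_gap: 0.266
tool shift cm [0.19 0.14 0.4 ] |d| 5 t 12.3333
unit pos now [ 51.9  93.6 198. ] tool y deg 81.0 want 81.0 z [ 0.005  0.001 -1.   ] F [2.1 1.5 6.5] gap 0.27
```

```bash
for i in 1; do python3 -m crank '[[[0,-0.2,0],0],[[0,0,0],0]]'; python3 go.py 50 95 194; python3 -m crank '[[[0,-0.2,0],0],[[0,0,0],0]]'; python3 go.py 50 95 194;python3 -m crank '[[[0,-0.2,0],0],[[0,0,0],0]]'; python3 go.py 50 95 194; done; python3 - <<'E'
from station import bot
import cv2
a=bot.get_image("wrist"); cv2.imwrite("pics/w9.png",a)
E
```

```text
t: 12.5
eef_pos: [623.2, 101.6, 198.0]
eef_rot: [0.002, 0.078, 0.997, 0.003]
contact_force: [3.5, 6.4, 5.3]
finger_gap: 0.267
tool shift cm [0.19 0.16 0.4 ] |d| 5 t 12.5
unit pos now [ 51.8  93.3 198. ] tool y deg 81.1 want 81.0 z [ 0.005  0.005 -1.   ] F [2.4 6.8 5.3] gap 0.27
t: 12.67
eef_pos: [623.2, 101.4, 198.1]
eef_rot: [0.002, 0.077, 0.997, 0.004]
contact_force: [4.4, 12.6, 3.9]
finger_gap: 0.266
tool shift cm [0.19 0.18 0.41] |d| 5 t 12.6667
unit pos now [ 51.9  93.2 198.1] tool y deg 81.1 want 81.0 z [ 0.005  0.008 -1.   ] F [ 2.4 13.2  3.9] gap 0.27
t: 12.83
eef_pos: [623.1, 101.3, 198.0]
eef_rot: [0.002, 0.077, 0.997, 0.006]
contact_force: [5.3, 19.3, 3.9]
finger_gap: 0.266
tool shift cm [0.18 0.2  0.4 ] |d| 5 t 12.8333
unit pos now [ 51.8  93.  198. ] tool y deg 81.2 want 81.0 z [ 0.006  0.012 -1.   ] F [ 2.2 19.9  3.9] gap 0.27
```

View pics/w9.png

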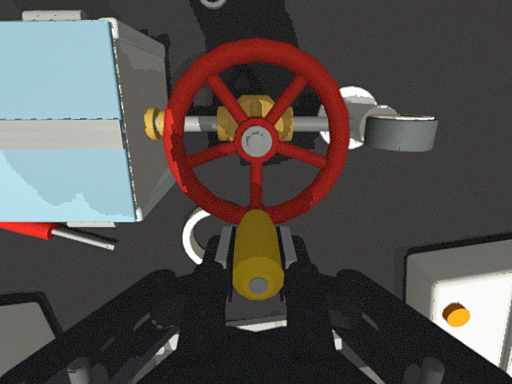

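```bash
cat > ang.py <<'E'
import sys,numpy as np
from fit import *; from go import P
from station import bot
s=bot.read_state(); c,sn=np.cos(P[2]),np.sin(P[2]); d=s["eef_pos"]-[P[0],P[1],0]
x=c*d[0]+sn*d[1]-1.8; y=-sn*d[0]+c*d[1]-95+1.8
f=s["contact_force"]
print("ang",np.degrees(np.arctan2(y,x)).round(1)%360,"r",np.hypot(x,y).round(1),"xy",x.round(1),y.round(1),"F",round(c*f[0]+sn*f[1],1),round(-sn*f[0]+c*f[1],1),f[2].round(1),"gap",s["finger_gap"].round(3),"t",s["t"])
E
for a in 0 90 180 270; do python3 rows.py $a $((a+90)) 6 2; done
python3 -m crank '[[[0,0,0],0],[[0,0.3,0],0],[[0,0.3,0],0],[[0,0,0],0]]'; python3 ang.py
```

```text
[[0.17, 1.29], [0.5, 1.21], [0.79, 1.04], [1.04, 0.79], [1.21, 0.5], [1.29, 0.17]]
[[1.29, -0.17], [1.21, -0.5], [1.04, -0.79], [0.79, -1.04], [0.5, -1.21], [0.17, -1.29]]
[[-0.17, -1.29], [-0.5, -1.21], [-0.79, -1.04], [-1.04, -0.79], [-1.21, -0.5], [-1.29, -0.17]]
[[-1.29, 0.17], [-1.21, 0.5], [-1.04, 0.79], [-0.79, 1.04], [-0.5, 1.21], [-0.17, 1.29]]
t: 13.22
eef_pos: [623.3, 102.5, 198.0]
eef_rot: [0.002, 0.078, 0.997, 0.001]
contact_force: [3.2, 1.4, 5.7]
finger_gap: 0.27Traceback (most recent call last):
  File "ang.py", line 7, in <module>
    print("ang",np.degrees(np.arctan2(y,x)).round(1)%360,"r",np.hypot(x,y).round(1),"xy",x.round(1),y.round(1),"F",round(c*f[0]+sn*f[1],1),round(-sn*f[0]+c*f[1],1),f[2].round(1),"gap",s["finger_gap"].round(3),"t",s["t"])
                                                                                                                                                                                        ^^^^^^^^^^^^^^^^^^^^^
AttributeError: 'float' object has no attribute 'round'
```

```bash
sed -i 's/s\["finger_gap"\].round(3)/round(s["finger_gap"],3)/' ang.py; python3 ang.py; python3 -m crank '[[[0.17,1.29,0],0],[[0.5,1.21,0],0],[[0.79,1.04,0],0],[[1.04,0.79,0],0],[[1.21,0.5,0],0],[[1.29,0.17,0],0],[[0,0,0],0]]'>/dev/null; python3 ang.py
```

```text
ang 1.2 r 50.1 xy 50.1 1.1 F 2.9 1.9 5.7 gap 0.27 t 13.2167
ang 92.9 r 50.4 xy -2.5 50.3 F -2.0 -0.9 8.2 gap 0.269 t 13.8
```

```bash
python3 -m crank '[[[1.29,-0.17,0],0],[[1.21,-0.5,0],0],[[1.04,-0.79,0],0],[[0.79,-1.04,0],0],[[0.5,-1.21,0],0],[[0.17,-1.29,0],0],[[0,0,0],0]]' >/dev/null; python3 ang.py; python3 -m crank '[[[-0.17,-1.29,0],0],[[-0.5,-1.21,0],0],[[-0.79,-1.04,0],0],[[-1.04,-0.79,0],0],[[-1.21,-0.5,0],0],[[-1.29,-0.17,0],0],[[0,0,0],0]]'>/dev/null; python3 ang.py; python3 -m crank '[[[-1.29,0.17,0],0],[[-1.21,0.5,0],0],[[-1.04,0.79,0],0],[[-0.79,1.04,0],0],[[-0.5,1.21,0],0],[[-0.17,1.29,0],0],[[0,0,0],0]]'>/dev/null; python3 ang.py;  python3 - <<'E'
from station import bot
import cv2
a=bot.get_image("wrist"); cv2.imwrite("pics/w10.png",a)
E
```

```text
ang 181.7 r 49.9 xy -49.9 -1.5 F 1.7 -2.1 7.8 gap 0.27 t 14.3833
ang 272.0 r 49.7 xy 1.7 -49.7 F 1.0 1.8 9.2 gap 0.264 t 14.9667
ang 2.1 r 50.1 xy 50.1 1.9 F 0.9 1.8 8.4 gap 0.266 t 15.55
```

View pics/w10.png

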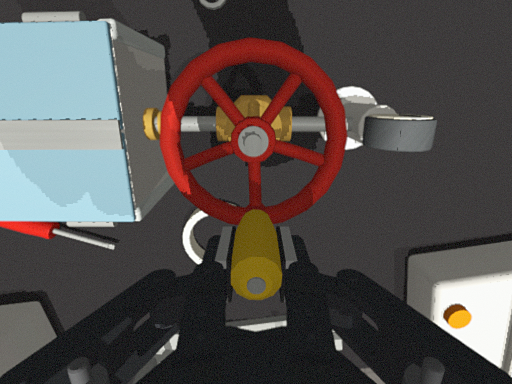

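One turn done with the handle firmly held. Second turn.

```bash
python3 -m crank '[[[0.17,1.29,0],0],[[0.5,1.21,0],0],[[0.79,1.04,0],0],[[1.04,0.79,0],0],[[1.21,0.5,0],0],[[1.29,0.17,0],0],[[0,0,0],0]]'>/dev/null; python3 ang.py; python3 -m crank '[[[1.29,-0.17,0],0],[[1.21,-0.5,0],0],[[1.04,-0.79,0],0],[[0.79,-1.04,0],0],[[0.5,-1.21,0],0],[[0.17,-1.29,0],0],[[0,0,0],0]]' >/dev/null; python3 ang.py; python3 -m crank '[[[-0.17,-1.29,0],0],[[-0.5,-1.21,0],0],[[-0.79,-1.04,0],0],[[-1.04,-0.79,0],0],[[-1.21,-0.5,0],0],[[-1.29,-0.17,0],0],[[0,0,0],0]]'>/dev/null; python3 ang.py; python3 -m crank '[[[-1.29,0.17,0],0],[[-1.21,0.5,0],0],[[-1.04,0.79,0],0],[[-0.79,1.04,0],0],[[-0.5,1.21,0],0],[[-0.17,1.1,0],0],[[0,0,0],0],[[0,0,0],0],[[0,0,0],0]]'>/dev/null; python3 ang.py
```

```text
ang 92.6 r 50.4 xy -2.3 50.3 F -1.3 0.2 10.3 gap 0.263 t 16.1833
ang 181.8 r 50.0 xy -49.9 -1.6 F 1.9 -1.3 8.4 gap 0.267 t 16.7667
ang 272.0 r 49.7 xy 1.8 -49.7 F 2.7 2.3 8.5 gap 0.264 t 17.35
ang 358.7 r 50.1 xy 50.1 -1.1 F 1.3 1.9 8.6 gap 0.268 t 18.1
```

```bash
python3 -m crank '[[[0,0.1,0],0],[[0,0,0],0],[[0,0,0],0],[[0,0,0],0],[[0,0,0],0],[[0,0,0],0]]'; python3 ang.py;  python3 - <<'E'
from station import bot
import cv2
for n in ["wrist","scene","side"]: cv2.imwrite(f"pics/{n}_end.png",bot.get_image(n))
a=cv2.imread("pics/scene_end.png")[135:255,180:350]; cv2.imwrite("pics/sc_end_z.png",cv2.resize(a,None,fx=4.6,fy=4.6,interpolation=cv2.INTER_CUBIC))
E
sleep 1; python3 ang.py
```

```text
t: 18.6
eef_pos: [623.0, 100.4, 198.0]
eef_rot: [0.002, 0.079, 0.997, 0.0]
contact_force: [1.3, -0.2, 9.2]
finger_gap: 0.266
ang 358.8 r 50.1 xy 50.1 -1.0 F 1.3 0.0 9.2 gap 0.266 t 18.6
ang 358.8 r 50.1 xy 50.1 -1.0 F 1.2 0.1 7.9 gap 0.264 t 18.75
```

View pics/wrist_end.png

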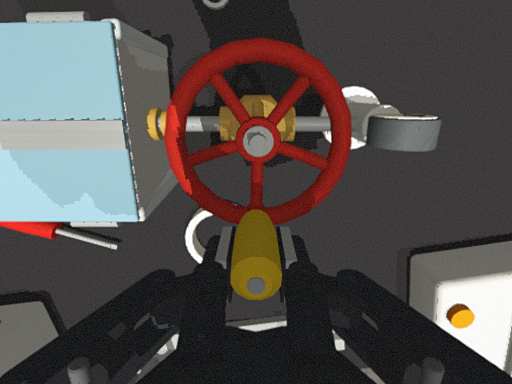

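View pics/sc_end_z.png

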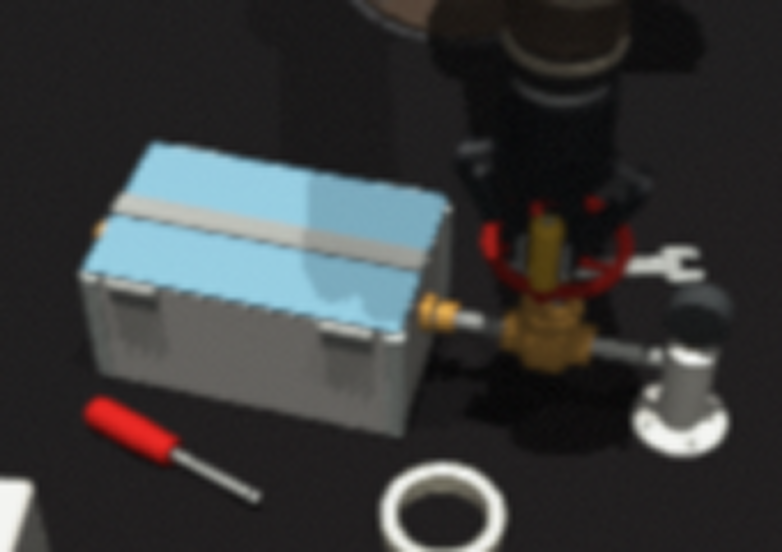

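View pics/side_end.png

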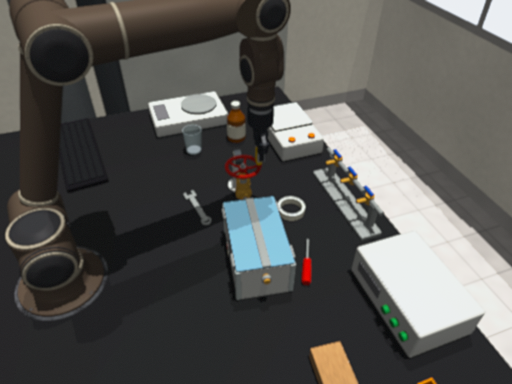

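```bash
python3 -c "
from station import bot
print(bot.sign_off()); s=bot.read_state(); print(s['t'],s['finger_gap'])"
```

```text
the job is handed in; nothing more can be done
None
the job is handed in; nothing more can be done
```

The samples are closed in and the valve is set two turns open, with the handle still gripped. I handed the job in at about 18.8 s on the robot's clock, and sign-off reports no verdict.

- **Flaps:** I folded the far flap down first and pressed it with about 21 N. Then I folded the near one over it, pressing with about 24 N. The last scene and side pictures show both lying flat, with the steel strip over the far flap.
- **Valve shut:** I turned the wheel clockwise from about half a turn open until it stopped. At the stop the handle stayed put while the force rose to about 20 N.
- **Backed off:** I then turned it back two full turns, checking the angle every quarter turn. The last reading was 1.2 degrees short of two turns, by tool position relative to the stop, and the wrist picture agrees. A final 1 mm correction moved it only about 0.1 degree, so I left it there.
- **Handle grip:** The fingers are stopped on the handle at about 23 mm, still within 0.1 mm over the last two readings. The tool sits about 2.5 mm off the handle's centre sideways. In height the grasp point is about 6 mm above it.
- **Other things:** In the last pictures the wrench, tape, screwdriver, beaker and reagent bottle look to be where they started. I did not re-measure them or look at the carton. The rack and jar can no longer be seen under the flaps, but nothing reached into the box.

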